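Firmness test and sorting of a guava

TASK

Test the pared guava in the cork ring with the firmness gauge: press the pin squarely into the bare flesh until the gauge's flat foot sits on the fruit and itself bears on it with about 5 N, over and above what the pin's spring takes, hold that for a second without ever letting the foot bear harder than 14 N (it bruises the fruit), and stand the gauge back in its stand. Then lay the guava gently in the green basket if the gauge's red ring has stopped below 5 mm (ripe), or in the orange basket if it has stopped above 5 mm (still firm). Leave the other fruit, the bottle, the beaker and the peeler where they are.

Things in the scene. Friction and masses are not known exactly. Their poses are not given: they have to be found in the camera images.
- guava: The guava under test: green, round, 62 mm in diameter (a sphere flattened a little at both ends), 55.7 mm high, about 0.13 kg, loose. It sits upright in the cork ring, its pared cream-coloured face up; the stalk sticks out sideways. Origin: centre of its underside; z up through the pared face. Grasp it across its middle (point guava_mid) from above.
- guava_mid (a point): The centre of the guava, 28.6 mm above its underside; the fruit is 62 mm wide here in every direction. In the cork ring it is 44 mm above the table.
- guava_face (a point): Centre of the pared face: a flat, level disc of bare flesh 30 mm across on top of the guava, 71 mm above the table in the cork ring. Its middle, a darker core 19 mm across, gives under the pin and springs back; how hard it is differs from start to start and cannot be seen. The flesh around it bears the foot and hardly gives. z points up out of the face.
- cork_ring: Cork ring fixed to the table that holds the guava: 58 mm outer and 40 mm inner diameter, 20 mm high. Origin: centre of its underside.
- gauge: Firmness gauge, about 0.2 kg, loose, upright in its stand. Origin: centre of its foot's underside; z up along the tool, 166 mm tall. From below: flat-ended steel pin 11 mm thick, standing 10 mm out below the foot; steel foot disc 34 mm wide; neck; barrel 26 mm thick from 30 mm up; black hand guard 40 mm wide at 100 to 106 mm; rubber handle 26 mm thick up to 160 mm; end cap 29 mm wide.
- gauge_grip (a point): Where to hold the gauge: on its axis, middle of the handle (26 mm thick), 136 mm above the foot's underside. The fingers come from above, tips just over the hand guard.
- foot: The gauge's flat steel foot, a disc 34 mm wide and 6 mm thick fixed to the gauge. Origin: centre of its underside (same point as the gauge's origin), z up along the tool.
- pin (a joint): How far the pin is pushed back into the gauge now, m: 0 = fully out, 0.010 = level with the foot. Its spring starts to give at about 2 N and needs 1.8 N more per mm (20 N at the end). With the foot flat on the fruit the pin has sunk in by 10 mm less this value, and stays there however hard the foot is pressed.
- ring (a joint): Reading of the gauge's red drag ring, m, 0 to 0.010, starts at 0. The pin pushes the ring up the barrel; it stays at the farthest point the pin was pushed back to. Ring: 3 mm tall, 33 mm wide, its middle 60 mm above the foot's underside at 0. The sleeve behind it is green at 55 to 65 mm and orange at 65 to 75 mm above the foot: ring middle on green means below 5 mm.
- stand: Stand of the gauge, fixed: black block 64 by 64 mm, 42 mm high, on a steel base plate. In its top is a round socket 38 mm across and 18 mm deep with a 2 mm chamfer for the 34 mm foot; a smaller hole in the middle clears the pin. Origin: centre of its underside.
- stand_seat (a point): Centre of the socket's floor, on which the gauge's foot stands, 24 mm above the table; socket axis vertical.
- green_basket_in (a point): Centre of the inner floor, 5 mm above the table, of the green slatted basket for ripe fruit: 190 mm (its x) by 160 mm (its y) outside, 180 by 150 mm inside, 50 mm high, fixed. One sorted guava lies in its +x half, about 53 mm from the centre; the -x half is free (about 40 mm from the centre is a good place).
- orange_basket_in (a point): The same for the orange basket, for firm fruit: equal size and layout, one sorted guava in its +x half, the -x half free.
- guava_green: Guava already in the green basket. Loose, mass 0.13 kg, about 62 mm in diameter. Origin: centre of its underside.
- guava_orange: Guava already in the orange basket. Loose, mass 0.13 kg, about 62 mm in diameter. Origin: centre of its underside.
- amber_bottle: Brown glass bottle with black cap, 68 mm across, 125 mm high, standing loose near the far edge. Origin: centre of its underside.
- beaker: Glass beaker, 72 mm across, 95 mm high, standing loose near the far edge. Origin: centre of its underside.
- peeler: Green-handled peeler, 155 mm long, lying loose on the white board at the left. Origin on its underside, where the blade frame meets the handle.

How it is judged:
By the outcome, as a careful person would: the job done as asked, in the order asked, and still so for the second after the job is handed in, with the robot touching nothing.
It also fails if it takes over 67 s, if anything falls off the work surface, if the arm or the gripper's body presses on something with over 40 N, if the wrist force passes 120 N, or if a joint passes its speed limit or range.

ROBOT

A 6-joint arm with a two-finger parallel gripper is mounted at the origin on the work surface. World frame = base frame: x ahead of the robot, y to its left, z up, the work surface at z = 0. Lengths are in m, angles in rad, forces in N, time in s.
With the tool pointing down it reaches from about 0.325 to 0.875 m from the base axis. Payload 4.4 kg.
Tool frame: the origin (TCP) lies midway between the tips of the shut fingers; the grasp point (between the pads) lies 19 mm behind it; z points along the fingers, y is the line along which they close (so a half turn about z gives the same grasp; the last joint's range is limited). The gripper opens to 85 mm and grips with 20 to 120 N. Pads are 22 mm wide; open, the fingers measure 114 mm over their backs; the gripper's body (76 mm by 85 mm) begins 54 mm behind the grasp point. The pads swing forward as they close: fully open they stand 13 mm farther back than shut.
Start: joints at [1.006, 0.207, 1.542, -0, 1.393, -0.15], TCP at [0.232, 0.526, 0.231] pointing down, gripper open.
Joint ranges: [-2.73, 2.73], [-0.86, 2.22], [0.23, 2.46], [-1.11, 4.25], [0.08, 2.63], [-2.82, 2.82]. Speed limits (rad/s): [2.79, 2.79, 3.14, 3.14, 3.14, 3.14].

INTERFACE

Orientations are given as a rotation vector (axis times angle).
In Python, from station import ctrl gives the robot as it stands.
- The arm moves only by the tool move_arm, never from a script. Its argument "motion" is a list of rows, each an object with "travel": the shift along the tool's x, y, z each as a share of 0.8 m, from -1 to 1, a list of three; "twist": the turn, a rotation vector about the tool's x, y, z each as a share of 30 degrees, from -1 to 1, a list of three. In form: [{"travel": [dx, dy, dz], "twist": [rx, ry, rz]}, ...]. A call has 1 to 12 rows; each row shifts and turns the commanded pose from where the row before left it, along the tool's axes as they then stand; what a row does not reach is not made up. A row lasts 1/10 s, in which the tool goes at most 50 mm and 8.59 degrees, less where a joint would pass 70% of its speed; a pose out of reach is approached as far as the arm can. A call with a number of a shift or a turn outside -1 to 1 is refused whole. A call with a gripper value outside its range is refused whole. "gripper" is the opening, from -1 (shut) to 1 (fully open), so that 0 is half open, set as the call begins (left out, the last holds). The fingers move at their own pace and stop on an object; "squeeze" is the grip in N (left out, the last holds). Time passes only in rows, so rows that do not move let the fingers close. It gives the time, the measured TCP pose, the force, the opening and the grip force at its end, in the units of the state.
- ctrl.read_state(): the state, without advancing time (a new reading comes with each control period).
- ctrl.grab_frame(name): name is "scene" or "side" or "wrist"; returns a dict with "frame" (400x640x3 uint8, red, green, blue), "range_z" (400x640 float32, m along the optical axis (not along the pixel's ray), 0 where there is no reading), "fx", "fy", "cx", "cy" (pixels), "view" (4x4, takes a point from world to camera coordinates); the wrist camera has in their place "hand_eye" (4x4, takes a point from camera to tool coordinates, whose origin is the TCP and whose axes are the flange's). Camera axes: x right, y up, looking along -z (the intrinsics and any distortion apply to the point x, -y, -z); pixel columns grow to the right and rows downward; lengths in m; the calibration is good to about 2 mm. A picture is of the moment at which its call begins: read the wrist's pose just before it.
- ctrl.close_job(): hands the job in; it is judged then, once.
The state is a dict: "t": time; "joint_pos": joint angles; "qvel": joint speeds; "tau": joint torques, N m; "tcp_pos": TCP position; "ee_rot": TCP orientation; "wrist_force": force on the tool from outside, world axes, zero at the start; "wrist_torque": the same for the moment, N m; "opening": opening from 0.0 (shut) to 1.0 (fully open); "finger_force": force on a finger pad.
Only numpy, scipy, OpenCV 4.12 (cv2) and the standard library are available. Lean on these libraries where they do the work, as an engineer would, in place of code of your own. Each camera call takes 0.05 s, during which the arm holds its last target. There are 200 camera calls.

## Working session

There is one attempt and no reset: what is moved stays moved. The work goes in short steps, Python scripts to look and compute and a tool call to move; the robot and the scene stay as the last step left them, time stands still between calls to the robot, and variables do not carry over. Pictures are saved under pics/ and viewed, at most 10 in all, crops included, and the job is handed in when it is done.

Besides the shell and the picture viewer there is one more tool, called in YAML: its name, and indented under it one key for each argument. move_arm: Moves the arm, as the interface text tells. Its arguments: {"type":"object","properties":{"motion":{"type":"array"},"gripper":{"type":"number"},"squeeze":{"type":"number"}},"required":["motion"]}

```bash
mkdir -p pics; ls
cat > h.py <<'E'
import numpy as np,cv2
from station import ctrl
from scipy.spatial.transform import Rotation as R
def grab(n,save=None):
    s=ctrl.read_state(); f=ctrl.grab_frame(n)
    if save: cv2.imwrite('pics/'+save,f['frame'][:,:,::-1])
    if n=='wrist':
        T=np.eye(4);T[:3,:3]=R.from_rotvec(s['ee_rot']).as_matrix();T[:3,3]=s['tcp_pos']
        f['c2w']=T@f['hand_eye']
    else: f['c2w']=np.linalg.inv(f['view'])
    return f
def cloud(f):
    z=f['range_z'];v,u=np.mgrid[:400,:640]
    P=np.stack([(u-f['cx'])/f['fx']*z,-(v-f['cy'])/f['fy']*z,-z,np.ones_like(z)],-1)
    W=(P@f['c2w'].T)[...,:3]; W[z==0]=np.nan
    return W
E
python3 - <<'E'
from h import *
for n in('scene','side'):
    f=grab(n,n+'0.png'); np.save(n+'.npy',cloud(f)); print([k for k in f], f['fx'])
    print({k:f[k] for k in f if k not in('frame','range_z','view','c2w')}, f['c2w'][:3,3])
print(ctrl.read_state())
E
```

```text
pics
['frame', 'range_z', 'fx', 'fy', 'cx', 'cy', 'view', 'c2w'] 459.31839458217917
{'fx': 459.31839458217917, 'fy': 459.31839458217917, 'cx': 318.76663805033985, 'cy': 200.48747271596952} [ 1.34319858 -0.32553782  0.98875081]
['frame', 'range_z', 'fx', 'fy', 'cx', 'cy', 'view', 'c2w'] 438.4750641172096
{'fx': 438.4750641172096, 'fy': 438.4750641172096, 'cx': 325.19125549474103, 'cy': 197.41817969836177} [0.38859348 1.15915038 0.97708364]
{'t': 0.1, 'joint_pos': array([ 1.00553886e+00,  2.07378149e-01,  1.54284639e+00,  4.15023429e-05,
        1.39350788e+00, -1.50480743e-01]), 'qvel': array([-7.09209467e-04, -2.13501805e-03, -4.70361349e-03,  1.14677828e-06,
       -1.33613821e-03,  5.25555598e-04]), 'tau': array([-1.13555176e-03, -3.84088504e+01, -2.92549700e+01, -3.42040121e-04,
        4.78325135e-03, -3.29721240e-05]), 'tcp_pos': array([0.23132554, 0.52565057, 0.23020052]), 'ee_rot': array([-0.64671821, -3.07349981,  0.00312494]), 'wrist_force': array([ 0.28580286,  0.81590724, -0.3305181 ]), 'wrist_torque': array([0.02361968, 0.01308642, 0.00292797]), 'finger_force': 0.0, 'opening': 0.9966790630166904}
```

View pics/scene0.png

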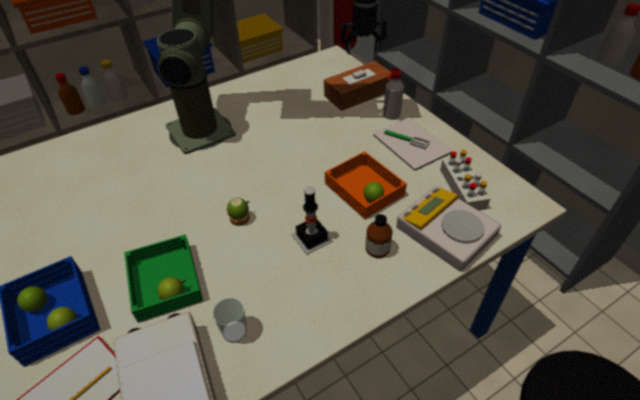

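View pics/side0.png

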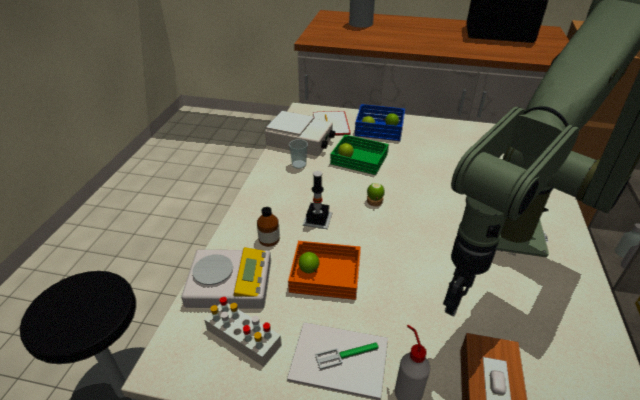

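Scene view: guava (238,208), gauge top (309,190) in its stand (312,236), orange basket (366,184) with its fruit at (374,191), green basket (163,277) with its fruit at (170,289), bottle (379,236), beaker (230,320).

Run:
```python
from h import *
for n in('scene','side'):
    W=np.load(n+'.npy'); print(n)
    boxes={'scene':{'guava':(222,190,256,228),'gauge':(295,180,330,250),'orange':(320,150,410,218),'green':(118,232,206,322)},
     'side':{'guava':(362,178,390,208),'gauge':(302,168,335,228),'orange':(285,238,365,300),'green':(326,134,392,175)}}[n]
    for k,(a,b,c,d) in boxes.items():
        P=W[b:d,a:c].reshape(-1,3);P=P[~np.isnan(P[:,0])]
        P=P[P[:,2]>.012]
        print(k,len(P),'min',P.min(0).round(3),'max',P.max(0).round(3))
        if k=='gauge':
            for lo,hi in((.03,.05),(.07,.12),(.12,.135),(.135,.184),(.18,.2)):
                Q=P[(P[:,2]>lo)&(P[:,2]<hi)]; print(lo,len(Q),Q.mean(0).round(3) if len(Q) else '', (Q[:,:2].min(0)+Q[:,:2].max(0)).round(3)/2 if len(Q) else '')
        elif k=='guava':
            Q=P[P[:,2]>.065];print('top',len(Q),Q.mean(0).round(4))
        else:
            Q=P[(P[:,2]>.03)&(P[:,2]<.052)];r=cv2.minAreaRect(Q[:,:2].astype(np.float32));print('rect',r)
            Q=P[P[:,2]>.056]; print('fruit',Q.mean(0).round(3))
```

```text
scene
guava 463 min [ 0.437 -0.097  0.012] max [ 0.491 -0.026  0.074]
top 127 [ 0.4601 -0.0665  0.0688]
gauge 1026 min [0.474 0.039 0.012] max [0.668 0.222 0.194]
0.03 388 [0.64  0.068 0.04 ] [0.579  0.1305]
0.07 124 [0.642 0.067 0.093] [0.636 0.071]
0.12 84 [0.641 0.068 0.129] [0.635  0.0715]
0.135 139 [0.642 0.067 0.16 ] [0.6375 0.07  ]
0.18 93 [0.636 0.071 0.188] [0.634  0.0715]
orange 2144 min [0.455 0.192 0.012] max [0.769 0.524 0.128]
rect ((0.6028005480766296, 0.30997633934020996), (0.29182565212249756, 0.1653580367565155), 4.438185691833496)
fruit [0.647 0.274 0.076]
green 2610 min [ 0.444 -0.417  0.012] max [ 0.743 -0.224  0.08 ]
rect ((0.5866181254386902, -0.3277067244052887), (0.16077885031700134, 0.2713451087474823), 79.29692077636719)
fruit [ 0.666 -0.321  0.067]
side
guava 308 min [ 0.427 -0.076  0.012] max [ 0.488 -0.021  0.074]
top 73 [ 0.4566 -0.0558  0.069 ]
gauge 678 min [0.6   0.044 0.012] max [0.666 0.112 0.194]
0.03 241 [0.631 0.085 0.04 ] [0.633 0.078]
0.07 97 [0.632 0.085 0.093] [0.6335 0.0815]
0.12 59 [0.631 0.084 0.129] [0.633 0.079]
0.135 97 [0.631 0.086 0.16 ] [0.632  0.0835]
0.18 54 [0.632 0.08  0.188] [0.633 0.077]
orange 1919 min [0.456 0.222 0.012] max [0.657 0.401 0.066]
rect ((0.5565682649612427, 0.3118058443069458), (0.1905500739812851, 0.16807079315185547), 4.5905656814575195)
fruit [0.607 0.31  0.06 ]
green 1243 min [ 0.44  -0.502  0.012] max [ 0.699 -0.212  0.067]
rect ((0.5674745440483093, -0.33875399827957153), (0.2551767826080322, 0.26985037326812744), 5.382264137268066)
fruit [ 0.61 -0.31  0.06]
```

move_arm:
  motion:
    - {"travel": [0, 0, -0.02], "twist": [0, 0, -0.265]}
    - {"travel": [0, 0, -0.02], "twist": [0, 0, -0.265]}
    - {"travel": [0, 0, -0.02], "twist": [0, 0, -0.265]}
    - {"travel": [-0.0388, -0.0433, 0], "twist": [0, 0, 0]}
    - {"travel": [-0.0388, -0.0433, 0], "twist": [0, 0, 0]}
    - {"travel": [-0.0388, -0.0433, 0], "twist": [0, 0, 0]}
    - {"travel": [-0.0388, -0.0433, 0], "twist": [0, 0, 0]}
    - {"travel": [-0.0388, -0.0433, 0], "twist": [0, 0, 0]}
    - {"travel": [-0.0388, -0.0433, 0], "twist": [0, 0, 0]}
    - {"travel": [-0.0388, -0.0433, 0], "twist": [0, 0, 0]}
    - {"travel": [-0.0388, -0.0433, 0], "twist": [0, 0, 0]}
    - {"travel": [-0.0388, -0.0433, 0], "twist": [0, 0, 0]}

```text
t: 1.3
tcp_pos: [0.5122, 0.2132, 0.2788]
ee_rot: [0.002, -3.141, 0.0]
wrist_force: [0.8, 0.4, -0.2]
opening: 0.997
finger_force: 0.0
```

move_arm:
  motion:
    - {"travel": [-0.0388, -0.0433, 0], "twist": [0, 0, 0]}
    - {"travel": [-0.0388, -0.0433, 0], "twist": [0, 0, 0]}
    - {"travel": [-0.0388, -0.0433, 0], "twist": [0, 0, 0]}
    - {"travel": [-0.0388, -0.0433, 0], "twist": [0, 0, 0]}
    - {"travel": [0, 0, 0], "twist": [0, 0, 0]}
    - {"travel": [0, 0, 0], "twist": [0, 0, 0]}

```text
t: 1.9
tcp_pos: [0.6359, 0.0754, 0.2779]
ee_rot: [-0.001, -3.139, -0.001]
wrist_force: [0.6, -0.6, -0.2]
opening: 1.002
finger_force: 0.0
```

Run:
```python
from h import *
s=ctrl.read_state();print(s['tcp_pos'],R.from_rotvec(s['ee_rot']).as_matrix().round(3),s['wrist_force'])
f=grab('wrist','w1.png');print(f['hand_eye'].round(3),f['fx'])
np.save('w1.npy',cloud(f))
```

```text
[0.63587082 0.07544999 0.27792403] [[-1.     0.001 -0.002]
 [ 0.001  1.     0.001]
 [ 0.002  0.001 -1.   ]] [ 0.64086397 -0.58353389 -0.24694857]
[[ 0.     0.949  0.316  0.081]
 [ 1.     0.    -0.001 -0.   ]
 [-0.001  0.316 -0.949 -0.144]
 [ 0.     0.     0.     1.   ]] 314.94622139097265
```

View pics/w1.png

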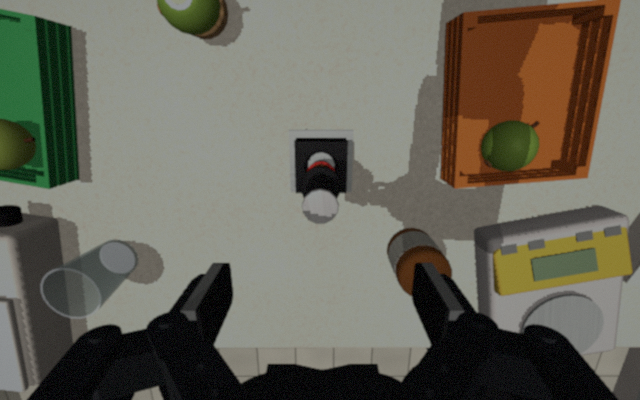

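Wrist view: gauge cap at (321,205) with the ring just above it (321,165) on the stand (321,165); guava (190,8), orange basket (530,95), bottle (420,265).

Run:
```python
from h import *
W=np.load('w1.npy')
P=W[180:225,295:347].reshape(-1,3);Q=P[P[:,2]>.183];print(len(Q),Q.mean(0),(Q.min(0)+Q.max(0))/2,Q.min(0),Q.max(0))
P=W[120:200,280:360].reshape(-1,3);Q=P[(P[:,2]>.035)&(P[:,2]<.046)];print('stand',Q.min(0),Q.max(0),cv2.minAreaRect(Q[:,:2].astype(np.float32)))
P=W[0:195,435:625].reshape(-1,3);Q=P[(P[:,2]>.045)&(P[:,2]<.053)];print('orange',cv2.minAreaRect(Q[:,:2].astype(np.float32)))
P=W[0:60,150:235].reshape(-1,3);Q=P[P[:,2]>.066];print('guava',Q.mean(0),Q.min(0),Q.max(0))
P=W[220:300,380:460].reshape(-1,3);Q=P[P[:,2]>.1];print('bottle',Q.mean(0))
```

```text
1000 [0.63483181 0.07401476 0.19085778] [0.63522788 0.07379025 0.19028591] [0.62139108 0.05970791 0.18685754] [0.64906467 0.08787258 0.19371428]
stand [0.60360601 0.04233712 0.03515587] [0.66841314 0.10628242 0.04549019] ((0.6359911561012268, 0.07435361295938492), (0.06398223340511322, 0.06451882421970367), 89.64685821533203)
orange ((0.5590320229530334, 0.30957961082458496), (0.19072334468364716, 0.1624607890844345), 4.696457386016846)
guava [ 0.47169564 -0.06124563  0.06975252] [ 0.46377864 -0.08293814  0.06600223] [ 0.48278292 -0.04080245  0.07392911]
bottle [0.62886533 0.12129817 0.30733344]
```

move_arm:
  motion:
    - {"travel": [0.0009, -0.0018, 0.043], "twist": [0, 0, 0]}
    - {"travel": [0, 0, 0.043], "twist": [0, 0, 0]}
    - {"travel": [0, 0, 0.043], "twist": [0, 0, 0]}
    - {"travel": [0, 0, 0.043], "twist": [0, 0, 0]}
    - {"travel": [0, 0, 0], "twist": [0, 0, 0]}
    - {"travel": [0, 0, 0], "twist": [0, 0, 0]}

```text
t: 2.55
tcp_pos: [0.6343, 0.0764, 0.1418]
ee_rot: [0.005, -3.14, -0.0]
wrist_force: [0.3, -0.5, 1.1]
opening: 1.0
finger_force: 0.0
```

move_arm:
  motion:
    - {"travel": [0, 0, 0], "twist": [0, 0, 0]}
    - {"travel": [0, 0, 0], "twist": [0, 0, 0]}
    - {"travel": [0, 0, 0], "twist": [0, 0, 0]}
    - {"travel": [0, 0, 0], "twist": [0, 0, 0]}
    - {"travel": [0, 0, 0], "twist": [0, 0, 0]}
    - {"travel": [0, 0, 0], "twist": [0, 0, 0]}
    - {"travel": [0, 0, 0], "twist": [0, 0, 0]}
    - {"travel": [0, 0, 0], "twist": [0, 0, 0]}
  gripper: -1
  squeeze: 100

```text
t: 3.35
tcp_pos: [0.6362, 0.0747, 0.1431]
ee_rot: [-0.002, 3.139, -0.001]
wrist_force: [0.0, -2.3, 5.2]
opening: 0.283
finger_force: 97.6
```

Run:
```python
from h import *
s=ctrl.read_state();print(s)
```

```text
{'t': 3.35, 'joint_pos': array([-1.78566384e-02,  4.19549545e-01,  1.45481191e+00, -4.82694425e-04,
        1.26486428e+00, -1.58979811e+00]), 'qvel': array([ 1.10002147e-03,  3.39186733e-04,  5.23538939e-05,  9.67207298e-04,
        1.17987314e-04, -1.33901173e-03]), 'tau': array([ 6.33111354e-01, -4.21565366e+01, -2.52396548e+01,  3.46471500e-01,
       -1.38757643e-01,  6.75285322e-03]), 'tcp_pos': array([0.63615512, 0.07470747, 0.14309993]), 'ee_rot': array([-2.02477651e-03,  3.13923387e+00, -7.91076260e-04]), 'wrist_force': array([ 0.04812833, -2.28380906,  5.15182668]), 'wrist_torque': array([-0.2277526 ,  0.0152165 ,  0.01576449]), 'finger_force': 97.59108066558838, 'opening': 0.28270798993375557}
```

move_arm:
  motion:
    - {"travel": [0, 0, -0.025], "twist": [0, 0, 0]}
    - {"travel": [0, 0, -0.05], "twist": [0, 0, 0]}
    - {"travel": [0, 0, -0.05], "twist": [0, 0, 0]}
    - {"travel": [0.036, -0.0425, 0], "twist": [0, 0, 0]}
    - {"travel": [0.036, -0.0425, 0], "twist": [0, 0, 0]}
    - {"travel": [0.036, -0.0425, 0], "twist": [0, 0, 0]}
    - {"travel": [0.036, -0.0425, 0], "twist": [0, 0, 0]}
    - {"travel": [0, 0, 0], "twist": [0, 0, 0]}
    - {"travel": [0, 0, 0], "twist": [0, 0, 0]}
    - {"travel": [0, 0, 0], "twist": [0, 0, 0]}

```text
t: 4.35
tcp_pos: [0.5205, -0.0605, 0.2413]
ee_rot: [0.003, -3.141, -0.001]
wrist_force: [0.4, 0.5, -2.4]
opening: 0.285
finger_force: 98.7
```

Run:
```python
from h import *
f=grab('wrist','w2.png');np.save('w2.npy',cloud(f))
for i in range(4):
    s=ctrl.read_state();print(s['t'],s['tcp_pos'],s['ee_rot'],s['wrist_force']); ctrl.grab_frame('scene')
```

```text
4.4 [ 0.52070578 -0.0602502   0.24134387] [ 4.01537056e-03 -3.14135235e+00 -1.05503783e-03] [-0.68581611  0.22016518 -2.41509545]
4.45 [ 0.52080022 -0.06012853  0.24140714] [ 4.72400413e-03 -3.14138085e+00 -7.88594510e-04] [-0.07158945 -0.35439077 -1.75724144]
4.5 [ 0.52077984 -0.06012729  0.24142239] [ 4.92436037e-03 -3.14132217e+00 -6.33193646e-04] [-0.37450778  0.27322193 -1.42830852]
4.55 [ 0.52074849 -0.0602047   0.24145291] [ 4.89859349e-03 -3.14135290e+00 -4.59123849e-04] [-0.479276    0.02684988 -2.56327322]
```

View pics/w2.png

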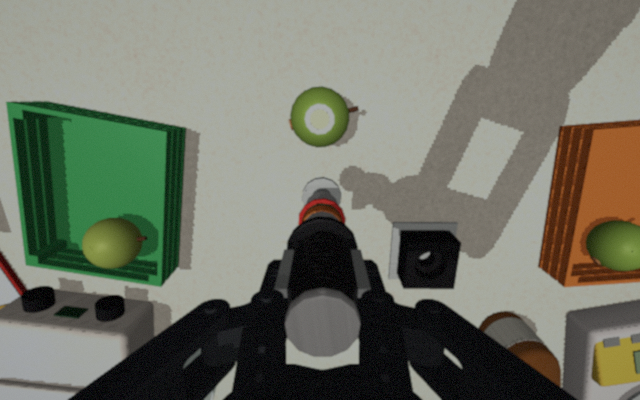

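Face centre at (320,119), stalk pointing right (355,110); gauge in hand with ring (322,210) and foot (321,188); socket (430,262); green basket around (100,190).

Run:
```python
from h import *
W=np.load('w2.npy');im=cv2.imread('pics/w2.png').astype(int)
m=np.zeros((400,640),bool);m[95:142,295:345]=True
m&=(im[...,0]>100)
v,u=np.where(m);print('face px',u.mean(),v.mean(),len(u));Q=W[m];print('face',np.nanmedian(Q,0),np.nanmean(Q,0),np.nanmin(Q,0),np.nanmax(Q,0))
P=W[80:155,285:350].reshape(-1,3);Q=P[(P[:,2]>.035)&(P[:,2]<.055)];print('body',Q.min(0),Q.max(0))
P=W[95:290,5:190].reshape(-1,3);Q=P[(P[:,2]>.045)&(P[:,2]<.053)];print('green',cv2.minAreaRect(Q[:,:2].astype(np.float32)))
Q=W[178:192,308:336].reshape(-1,3);print('foot',np.nanmedian(Q,0))
for r in (178,182,186,190,194,206,212,230,250):
    Q=W[r,295:350];k=Q[:,2]>.1;Q=Q[k];print(r,len(Q),np.nanmin(Q,0).round(4) if len(Q) else '',np.nanmax(Q,0).round(4) if len(Q) else '')
```

```text
face px 318.70872641509436 119.41745283018868 848
face [ 0.45924313 -0.06347615  0.07152344] [ 0.46025797 -0.06387159  0.06515659] [ 0.43677263 -0.09291506 -0.00056835] [ 0.48964334 -0.03383646  0.07401574]
body [ 0.42955184 -0.09510519  0.0442222 ] [ 0.48954799 -0.03260855  0.05499455]
green ((0.5525662302970886, -0.31865957379341125), (0.16241256892681122, 0.1915210634469986), 79.33535766601562)
foot [ 0.5101525  -0.06099059  0.12920131]
178 13 [ 0.5034 -0.0665  0.1246] [ 0.5044 -0.0563  0.1288]
182 25 [ 0.5064 -0.0716  0.1259] [ 0.5076 -0.0504  0.1304]
186 33 [ 0.5098 -0.0741  0.1273] [ 0.5107 -0.047   0.1307]
190 37 [ 0.5118 -0.0758  0.1257] [ 0.5147 -0.0451  0.1358]
194 39 [ 0.5075 -0.0767  0.1277] [ 0.5177 -0.0444  0.1613]
206 36 [ 0.5068 -0.0729  0.1828] [ 0.5094 -0.0492  0.1905]
212 42 [ 0.5073 -0.0749  0.1835] [ 0.5135 -0.0464  0.2003]
230 55 [ 0.5063 -0.0753  0.2274] [ 0.5078 -0.0461  0.2307]
250 55 [ 0.5073 -0.0739  0.2338] [ 0.5166 -0.0476  0.2519]
```

move_arm:
  motion:
    - {"travel": [0.038, -0.002, 0], "twist": [0, 0, 0]}
    - {"travel": [0.0386, -0.0021, 0], "twist": [0, 0, 0]}
    - {"travel": [0, 0, 0.024], "twist": [0, 0, 0]}
    - {"travel": [0, 0, 0.024], "twist": [0, 0, 0]}
    - {"travel": [0, 0, 0], "twist": [0, 0, 0]}
    - {"travel": [0, 0, 0], "twist": [0, 0, 0]}
    - {"travel": [0, 0, 0], "twist": [0, 0, 0]}

```text
t: 5.3
tcp_pos: [0.46, -0.0646, 0.2044]
ee_rot: [-0.003, 3.14, -0.001]
wrist_force: [-0.8, -0.4, -1.7]
opening: 0.288
finger_force: 98.8
```

```bash
cat > st.py <<'E'
from h import *
F=[];Z=[]
for i in range(5):
    f=grab('wrist','last.png' if i==4 else None); s=ctrl.read_state();F.append(s['wrist_force']);Z.append(s['tcp_pos'])
print(s['t'],'F',np.mean(F,0).round(2),'sd',np.std(F,0).round(2),'tcp',np.mean(Z,0).round(5))
W=cloud(f);
E
python3 st.py
```

```text
5.55 F [ 0.11  0.03 -2.02] sd [0.37 0.3  0.34] tcp [ 0.45977 -0.06463  0.20429]
```

move_arm:
  motion:
    - {"travel": [0, 0.0012, 0.004], "twist": [0, 0, 0]}
    - {"travel": [0, 0, 0.0035], "twist": [0, 0, 0]}
    - {"travel": [0, 0, 0.003], "twist": [0, 0, 0]}
    - {"travel": [0, 0, 0.003], "twist": [0, 0, 0]}
    - {"travel": [0, 0, 0], "twist": [0, 0, 0]}
    - {"travel": [0, 0, 0], "twist": [0, 0, 0]}

```text
t: 6.15
tcp_pos: [0.4597, -0.0637, 0.1938]
ee_rot: [-0.002, 3.14, -0.001]
wrist_force: [-1.5, 0.7, 5.6]
opening: 0.28
finger_force: 99.4
```

```bash
python3 st.py
```

```text
6.4 F [-0.9   0.56  5.39] sd [0.54 0.48 0.58] tcp [ 0.45968 -0.06366  0.19378]
```

move_arm:
  motion:
    - {"travel": [0, 0, 0.00125], "twist": [0, 0, 0]}
    - {"travel": [0, 0, 0.00125], "twist": [0, 0, 0]}
    - {"travel": [0, 0, 0], "twist": [0, 0, 0]}

```text
t: 6.7
tcp_pos: [0.4599, -0.0637, 0.1922]
ee_rot: [-0.002, 3.139, -0.001]
wrist_force: [-0.8, 0.1, 7.7]
opening: 0.288
finger_force: 99.6
```

```bash
python3 st.py
```

```text
6.95 F [-1.49  0.68  7.81] sd [0.48 0.44 0.66] tcp [ 0.45985 -0.0637   0.19226]
```

move_arm:
  motion:
    - {"travel": [0, 0, 0.00125], "twist": [0, 0, 0]}
    - {"travel": [0, 0, 0.00063], "twist": [0, 0, 0]}
    - {"travel": [0, 0, 0], "twist": [0, 0, 0]}

```text
t: 7.25
tcp_pos: [0.46, -0.0637, 0.1911]
ee_rot: [-0.002, 3.139, -0.001]
wrist_force: [-1.2, 1.4, 9.1]
opening: 0.285
finger_force: 99.8
```

```bash
python3 st.py
```

```text
7.5 F [-1.63  0.72  9.76] sd [0.68 0.41 0.36] tcp [ 0.45998 -0.06371  0.19111]
```

move_arm:
  motion:
    - {"travel": [0, 0, 0.001], "twist": [0, 0, 0]}
    - {"travel": [0, 0, 0.001], "twist": [0, 0, 0]}
    - {"travel": [0, 0, 0], "twist": [0, 0, 0]}

```text
t: 7.8
tcp_pos: [0.4601, -0.0638, 0.1898]
ee_rot: [-0.002, 3.139, -0.001]
wrist_force: [-2.4, 1.6, 11.4]
opening: 0.285
finger_force: 99.9
```

```bash
python3 st.py
```

```text
8.05 F [-2.56  0.72 11.15] sd [0.4  0.37 0.44] tcp [ 0.46012 -0.06375  0.18991]
```

move_arm:
  motion:
    - {"travel": [0, 0, 0.0008], "twist": [0, 0, 0]}
    - {"travel": [0, 0, 0], "twist": [0, 0, 0]}
    - {"travel": [0, 0, 0], "twist": [0, 0, 0]}

```text
t: 8.35
tcp_pos: [0.4602, -0.0638, 0.1894]
ee_rot: [-0.002, 3.139, -0.001]
wrist_force: [-2.7, 1.1, 12.1]
opening: 0.284
finger_force: 100.0
```

```bash
python3 st.py
```

```text
8.6 F [-2.81  1.41 11.93] sd [0.27 0.23 0.45] tcp [ 0.46016 -0.06376  0.18941]
```

move_arm:
  motion:
    - {"travel": [0.0005, 0, 0.0008], "twist": [0, 0, 0]}
    - {"travel": [0, 0, 0], "twist": [0, 0, 0]}
    - {"travel": [0, 0, 0], "twist": [0, 0, 0]}

```text
t: 8.9
tcp_pos: [0.46, -0.0638, 0.1891]
ee_rot: [-0.002, 3.138, -0.001]
wrist_force: [-2.2, 1.8, 14.5]
opening: 0.29
finger_force: 100.3
```

```bash
python3 st.py
```

```text
9.15 F [-2.19  1.66 13.33] sd [0.28 0.54 0.46] tcp [ 0.46006 -0.06378  0.18916]
```

move_arm:
  motion:
    - {"travel": [0, 0, 0.0008], "twist": [0, 0, 0]}
    - {"travel": [0, 0, 0], "twist": [0, 0, 0]}
    - {"travel": [0, 0, 0], "twist": [0, 0, 0]}

```text
t: 9.45
tcp_pos: [0.4602, -0.0638, 0.1891]
ee_rot: [-0.002, 3.138, -0.001]
wrist_force: [-3.2, 1.9, 14.8]
opening: 0.286
finger_force: 100.5
```

```bash
python3 st.py
```

```text
9.7 F [-3.47  1.33 15.59] sd [0.46 0.25 0.25] tcp [ 0.46023 -0.06378  0.18908]
```

move_arm:
  motion:
    - {"travel": [0.0006, 0, 0.0006], "twist": [0, 0, 0]}
    - {"travel": [0, 0, 0], "twist": [0, 0, 0]}
    - {"travel": [0, 0, 0], "twist": [0, 0, 0]}
    - {"travel": [0, 0, 0], "twist": [0, 0, 0]}

```text
t: 10.1
tcp_pos: [0.4601, -0.0638, 0.189]
ee_rot: [-0.002, 3.137, -0.001]
wrist_force: [-3.3, 1.6, 16.8]
opening: 0.284
finger_force: 100.6
```

```bash
python3 st.py
```

```text
10.35 F [-3.34  1.69 17.21] sd [0.5  0.27 0.73] tcp [ 0.46009 -0.06378  0.18902]
```

move_arm:
  motion:
    - {"travel": [0, 0, 0], "twist": [0, 0, 0]}
    - {"travel": [0, 0, 0], "twist": [0, 0, 0]}
    - {"travel": [0, 0, 0], "twist": [0, 0, 0]}
    - {"travel": [0, 0, 0], "twist": [0, 0, 0]}
    - {"travel": [0, 0, 0], "twist": [0, 0, 0]}
    - {"travel": [0, 0, 0], "twist": [0, 0, 0]}
    - {"travel": [0, 0, 0], "twist": [0, 0, 0]}
    - {"travel": [0, 0, 0], "twist": [0, 0, 0]}
    - {"travel": [0, 0, 0], "twist": [0, 0, 0]}
    - {"travel": [0, 0, 0], "twist": [0, 0, 0]}
    - {"travel": [0, 0, 0], "twist": [0, 0, 0]}
    - {"travel": [0, 0, 0], "twist": [0, 0, 0]}

```text
t: 11.55
tcp_pos: [0.4601, -0.0638, 0.189]
ee_rot: [-0.002, 3.137, -0.001]
wrist_force: [-4.1, 1.2, 16.8]
opening: 0.283
finger_force: 100.6
```

```bash
python3 st.py; python3 -c "
import cv2;i=cv2.imread('pics/last.png')[60:260,220:420];cv2.imwrite('pics/p1.png',cv2.resize(i,(600,600),interpolation=2))"
```

```text
11.8 F [-3.21  2.04 17.52] sd [0.56 0.66 0.28] tcp [ 0.46009 -0.06378  0.18902]
```

View pics/p1.png

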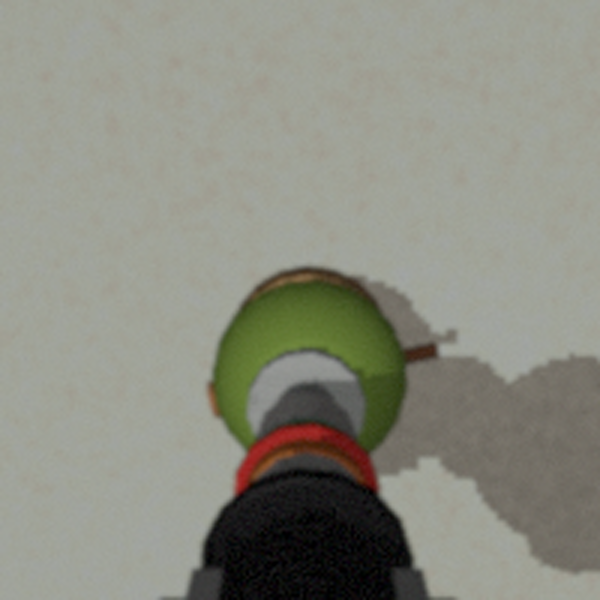

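Foot (300,390 in the crop) sits flat on the face; held over 1 s at about 5 N. Returning.

move_arm:
  motion:
    - {"travel": [0, 0, -0.01], "twist": [0, 0, 0]}
    - {"travel": [0, 0, -0.02], "twist": [0, 0, 0]}
    - {"travel": [0, 0, -0.03], "twist": [0, 0, 0]}
    - {"travel": [-0.0443, 0.0345, 0], "twist": [0, 0, 0]}
    - {"travel": [-0.0443, 0.0345, 0], "twist": [0, 0, 0]}
    - {"travel": [-0.0443, 0.0345, 0], "twist": [0, 0, 0]}
    - {"travel": [-0.0443, 0.0345, 0], "twist": [0, 0, 0]}
    - {"travel": [-0.0445, 0.0349, 0], "twist": [0, 0, 0]}
    - {"travel": [0, 0, 0.0425], "twist": [0, 0, 0]}
    - {"travel": [0, 0, 0.0425], "twist": [0, 0, 0]}
    - {"travel": [0, 0, 0], "twist": [0, 0, 0]}
    - {"travel": [0, 0, 0], "twist": [0, 0, 0]}

```text
t: 13.0
tcp_pos: [0.6343, 0.0749, 0.1637]
ee_rot: [0.002, -3.138, -0.0]
wrist_force: [-0.5, -0.3, -1.9]
opening: 0.281
finger_force: 99.0
```

```bash
python3 st.py
python3 - <<'E'
from h import *
f=grab('wrist');W=cloud(f);np.save('w3.npy',W);s=ctrl.read_state();print(s['ee_rot'])
cv2.imwrite('pics/w3.png',cv2.resize(f['frame'][120:320,220:420,::-1],(600,600),interpolation=2))
E
```

```text
13.25 F [ 0.34 -0.1  -1.84] sd [0.31 0.2  0.57] tcp [0.63535 0.07494 0.16634]
[-1.88904053e-03  3.13975103e+00  9.88020093e-05]
```

View pics/w3.png

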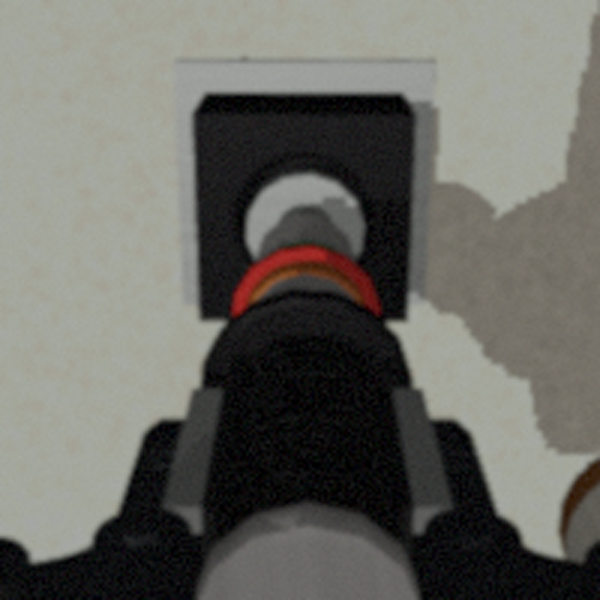

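move_arm:
  motion:
    - {"travel": [-0.0007, 0, 0.006], "twist": [0, 0, 0]}
    - {"travel": [0, 0, 0.006], "twist": [0, 0, 0]}
    - {"travel": [0, 0, 0.006], "twist": [0, 0, 0]}
    - {"travel": [0, 0, 0.005], "twist": [0, 0, 0]}
    - {"travel": [0, 0, 0.0035], "twist": [0, 0, 0]}
    - {"travel": [0, 0, 0], "twist": [0, 0, 0]}
    - {"travel": [0, 0, 0], "twist": [0, 0, 0]}

```text
t: 14.0
tcp_pos: [0.6358, 0.0751, 0.1437]
ee_rot: [-0.002, 3.142, 0.0]
wrist_force: [-1.7, -0.6, -2.6]
opening: 0.284
finger_force: 99.7
```

```bash
python3 st.py
```

```text
14.25 F [ 0.04 -0.51 -2.04] sd [0.3  0.38 0.79] tcp [0.63579 0.07508 0.14378]
```

move_arm:
  motion:
    - {"travel": [0, 0, 0.0008], "twist": [0, 0, 0]}
    - {"travel": [0, 0, 0.0008], "twist": [0, 0, 0]}
    - {"travel": [0, 0, 0], "twist": [0, 0, 0]}
    - {"travel": [0, 0, 0], "twist": [0, 0, 0]}

```text
t: 14.65
tcp_pos: [0.636, 0.0751, 0.1431]
ee_rot: [-0.002, 3.141, -0.0]
wrist_force: [-0.4, -0.5, 1.3]
opening: 0.282
finger_force: 99.7
```

```bash
python3 st.py
```

```text
14.9 F [-0.94 -0.18  2.66] sd [0.24 0.44 0.87] tcp [0.63603 0.07507 0.14312]
```

move_arm:
  motion:
    - {"travel": [0, 0, 0], "twist": [0, 0, 0]}
    - {"travel": [0, 0, 0], "twist": [0, 0, 0]}
    - {"travel": [0, 0, 0], "twist": [0, 0, 0]}
    - {"travel": [0, 0, 0], "twist": [0, 0, 0]}
    - {"travel": [0, 0, 0], "twist": [0, 0, 0]}
    - {"travel": [0, 0, -0.02], "twist": [0, 0, 0]}
    - {"travel": [0, 0, -0.04], "twist": [0, 0, 0]}
    - {"travel": [0, 0, -0.04], "twist": [0, 0, 0]}
    - {"travel": [0.05, 0, 0], "twist": [0, 0, 0]}
    - {"travel": [0.03, 0, 0], "twist": [0, 0, 0]}
    - {"travel": [0, 0, 0], "twist": [0, 0, 0]}
    - {"travel": [0, 0, 0], "twist": [0, 0, 0]}
  gripper: 1

```text
t: 16.1
tcp_pos: [0.5722, 0.075, 0.224]
ee_rot: [-0.002, 3.139, -0.0]
wrist_force: [0.9, -0.7, -0.3]
opening: 0.998
finger_force: 0.0
```

Run:
```python
from h import *
f=grab('wrist');W=cloud(f);np.save('w4.npy',W);s=ctrl.read_state();print(s['t'],s['tcp_pos'],s['ee_rot'],s['opening'])
Q=W[100:380,200:440].reshape(-1,3);T=Q[(Q[:,2]>.183)&(Q[:,0]>.6)];print('cap',(T.min(0)+T.max(0))/2,T.max(0)[2])
p=f['frame']; 
T=np.linalg.inv(f['c2w'])@np.array([.635,.074,.09,1]);u=f['cx']+f['fx']*T[0]/-T[2];v=f['cy']-f['fy']*T[1]/-T[2];print(u,v)
u,v=int(u),int(v);cv2.imwrite('pics/w4.png',cv2.resize(p[max(v-60,0):v+60,u-60:u+60,::-1],(600,600),interpolation=2))
```

```text
16.15 [0.57268169 0.0749154  0.22375039] [-2.25568585e-03  3.13911961e+00 -1.54196827e-04] 1.0018722577183434
cap [0.63524037 0.07452796 0.18786691] 0.192724839734277
321.03871471026434 251.57360888386447
```

View pics/w4.png

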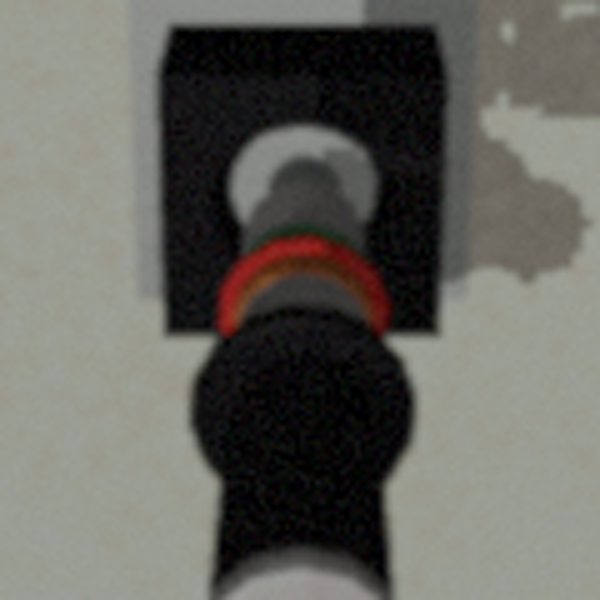

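Gauge is back in the socket; ring (303,245 in the crop) shows green only at its lower edge and orange above. I'll quantify it.

Run:
```python
from h import *
f=grab('wrist');p=f['frame'];M=np.linalg.inv(f['c2w'])
def pr(r,z):
    T=M@np.array([.6352-r,.0743,.024+z,1]);return f['cy']-f['fy']*T[1]/-T[2]
for r in range(228,262):print(r,p[r,318:325].mean(0).round(),end=' ')
print('\nsleeve 55,65,75,guard100(r20):',[round(pr(a,b),1) for a,b in((.013,.055),(.013,.065),(.013,.075),(.013,.03),(.02,.106),(.02,.1))])
for q in (3,5,6,7,8): print(q,'ring bottom,top rows',pr(.0165,.0585+q/1e3).round(1),pr(.0165,.0615+q/1e3).round(1), 'inner top',pr(.013,.0615+q/1e3).round(1))
W=np.load('w4.npy');G=W[40:300,0:640].reshape(-1,3)
k=(abs(G[:,0]-.46)<.05)&(abs(G[:,1]+.064)<.06);Q=G[k];T=Q[Q[:,2]>.066];print('guava top',len(T),T.mean(0) if len(T) else 0)
```

```text
228 [66. 65. 64.] 229 [66. 64. 63.] 230 [66. 65. 64.] 231 [64. 62. 62.] 232 [62. 62. 60.] 233 [61. 60. 59.] 234 [58. 58. 56.] 235 [45. 53. 46.] 236 [29. 44. 29.] 237 [53. 33. 18.] 238 [104.  28.  22.] 239 [136.  33.  30.] 240 [141.  35.  30.] 241 [119.  33.  22.] 242 [82. 33. 16.] 243 [70. 36. 13.] 244 [80. 44. 24.] 245 [81. 56. 43.] 246 [65. 57. 54.] 247 [56. 56. 54.] 248 [58. 57. 56.] 249 [57. 57. 55.] 250 [57. 56. 56.] 251 [44. 43. 43.] 252 [21. 21. 22.] 253 [11. 11. 11.] 254 [19. 19. 19.] 255 [25. 24. 27.] 256 [23. 21. 23.] 257 [18. 18. 18.] 258 [14. 13. 17.] 259 [17. 17. 19.] 260 [16. 15. 16.] 261 [14. 15. 15.] 
sleeve 55,65,75,guard100(r20): [np.float64(234.6), np.float64(238.9), np.float64(243.5), np.float64(225.0), np.float64(252.3), np.float64(249.0)]
3 ring bottom,top rows 234.1 235.4 inner top 238.7
5 ring bottom,top rows 235.0 236.3 inner top 239.6
6 ring bottom,top rows 235.4 236.7 inner top 240.0
7 ring bottom,top rows 235.8 237.2 inner top 240.5
8 ring bottom,top rows 236.3 237.6 inner top 240.9
guava top 1890 [ 0.46143477 -0.06090318  0.07026817]
```

Ring edge lands at about 6.7 mm, which agrees with the force-derived 6.8 mm: firm, so orange basket. The stalk points to +y, so I turn the gripper 60° for the grasp.

move_arm:
  motion:
    - {"travel": [0.0354, -0.0433, 0], "twist": [0, 0, 0]}
    - {"travel": [0.0354, -0.0433, 0], "twist": [0, 0, 0]}
    - {"travel": [0.0354, -0.0433, 0], "twist": [0, 0, 0]}
    - {"travel": [0.0354, -0.0433, 0], "twist": [0, 0, 0]}
    - {"travel": [0, 0, 0], "twist": [0, 0, 0.25]}
    - {"travel": [0, 0, 0], "twist": [0, 0, 0.25]}
    - {"travel": [0, 0, 0], "twist": [0, 0, 0.25]}
    - {"travel": [0, 0, 0], "twist": [0, 0, 0.25]}
    - {"travel": [0, 0, 0], "twist": [0, 0, 0.25]}
    - {"travel": [0, 0, 0], "twist": [0, 0, 0.25]}
    - {"travel": [0, 0, 0], "twist": [0, 0, 0.25]}
    - {"travel": [0, 0, 0], "twist": [0, 0, 0.25]}

```text
t: 17.4
tcp_pos: [0.4597, -0.0642, 0.2228]
ee_rot: [1.576, 2.717, 0.0]
wrist_force: [0.7, -0.6, 0.4]
opening: 0.999
finger_force: 0.0
```

move_arm:
  motion:
    - {"travel": [0, 0, 0.05], "twist": [0, 0, 0]}
    - {"travel": [0, 0, 0.05], "twist": [0, 0, 0]}
    - {"travel": [0, 0, 0], "twist": [0, 0, 0]}
    - {"travel": [0, 0, 0], "twist": [0, 0, 0]}

```text
t: 17.8
tcp_pos: [0.459, -0.0639, 0.1426]
ee_rot: [-1.568, -2.721, 0.0]
wrist_force: [1.1, 0.1, -0.1]
opening: 1.002
finger_force: 0.0
```

Run:
```python
from h import *
f=grab('wrist','w5.png');W=cloud(f);s=ctrl.read_state();print(s['t'],s['tcp_pos'],R.from_rotvec(s['ee_rot']).as_matrix().round(3))
G=W.reshape(-1,3);k=(np.hypot(G[:,0]-.4595,G[:,1]+.0635)<.045)
for a,b in((.035,.05),(.05,.06),(.066,.08)):
    T=G[k&(G[:,2]>a)&(G[:,2]<b)];print(a,len(T),T.min(0),T.max(0),T.mean(0))
```

```text
17.85 [ 0.46026111 -0.06431121  0.14401271] [[-0.501  0.865  0.002]
 [ 0.865  0.501 -0.001]
 [-0.002  0.001 -1.   ]]
0.035 303 [ 0.42884617 -0.09566305  0.03707774] [ 0.4841223  -0.02289596  0.04994324] [ 0.44809236 -0.03898084  0.04637424]
0.05 820 [ 0.42915789 -0.09478896  0.05000047] [ 0.48860418 -0.03289614  0.05999294] [ 0.45155575 -0.04982254  0.05597024]
0.066 2521 [ 0.43646378 -0.08537367  0.06600038] [ 0.48170974 -0.04061108  0.07348634] [ 0.45854477 -0.06166914  0.07009461]
```

View pics/w5.png

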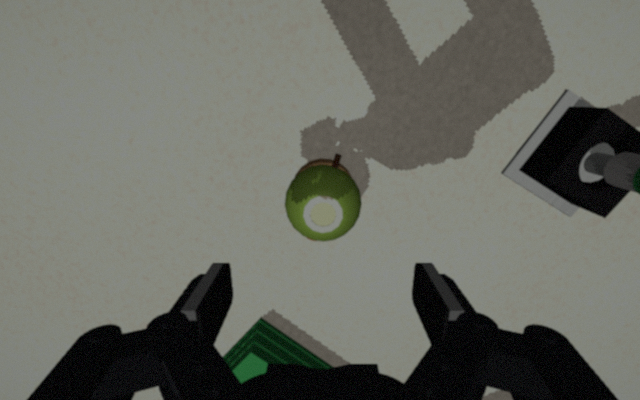

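Guava at (323,205), stalk upward (336,160), centred between the fingers and clear of them.

move_arm:
  motion:
    - {"travel": [0, 0, 0.05], "twist": [0, 0, 0]}
    - {"travel": [0, 0, 0.05], "twist": [0, 0, 0]}
    - {"travel": [0, 0, 0.04], "twist": [0, 0, 0]}
    - {"travel": [0, 0, 0.015], "twist": [0, 0, 0]}
    - {"travel": [0, 0, 0], "twist": [0, 0, 0]}
    - {"travel": [0, 0, 0], "twist": [0, 0, 0]}

```text
t: 18.45
tcp_pos: [0.461, -0.0645, 0.0206]
ee_rot: [1.567, 2.718, 0.001]
wrist_force: [0.3, 0.7, 1.0]
opening: 0.996
finger_force: 0.0
```

move_arm:
  motion:
    - {"travel": [0, 0, 0], "twist": [0, 0, 0]}
    - {"travel": [0, 0, 0], "twist": [0, 0, 0]}
    - {"travel": [0, 0, 0], "twist": [0, 0, 0]}
    - {"travel": [0, 0, 0], "twist": [0, 0, 0]}
    - {"travel": [0, 0, 0], "twist": [0, 0, 0]}
    - {"travel": [0, 0, 0], "twist": [0, 0, 0]}
    - {"travel": [0, 0, -0.03], "twist": [0, 0, 0]}
    - {"travel": [0, 0, -0.05], "twist": [0, 0, 0]}
    - {"travel": [0, 0, -0.05], "twist": [0, 0, 0]}
    - {"travel": [0, 0, 0], "twist": [0, 0, 0]}
  gripper: -1
  squeeze: 25

```text
t: 19.45
tcp_pos: [0.4639, -0.0654, 0.1292]
ee_rot: [1.561, 2.71, 0.005]
wrist_force: [0.2, 0.2, -1.8]
opening: 0.707
finger_force: 28.0
```

```bash
python3 st.py; grep -c . st.py
python3 - <<'E'
from h import *
s=ctrl.read_state();print(s['opening'],s['finger_force'],s['ee_rot'])
E
```

```text
19.7 F [-0.07 -0.01 -1.97] sd [0.68 0.28 0.51] tcp [ 0.45878 -0.06376  0.12302]
6
0.7112568140793734 28.00330011639744 [-1.56705621e+00 -2.71859407e+00  1.12068918e-03]
```

move_arm:
  motion:
    - {"travel": [0, 0, 0], "twist": [0, 0, -0.27]}
    - {"travel": [0, 0, 0], "twist": [0, 0, -0.27]}
    - {"travel": [0, 0, 0], "twist": [0, 0, -0.27]}
    - {"travel": [0, 0, 0], "twist": [0, 0, -0.27]}
    - {"travel": [0, 0, 0], "twist": [0, 0, -0.27]}
    - {"travel": [0, 0, 0], "twist": [0, 0, -0.27]}
    - {"travel": [0, 0, 0], "twist": [0, 0, -0.27]}
    - {"travel": [0, 0, 0], "twist": [0, 0, -0.27]}
    - {"travel": [-0.0071, 0.0284, 0], "twist": [0, 0, 0]}
    - {"travel": [-0.0142, 0.0568, 0], "twist": [0, 0, 0]}
    - {"travel": [-0.0142, 0.0568, 0], "twist": [0, 0, 0]}
    - {"travel": [-0.0142, 0.0568, 0], "twist": [0, 0, 0]}

```text
t: 20.9
tcp_pos: [0.4834, 0.0995, 0.1205]
ee_rot: [0.132, -3.135, -0.0]
wrist_force: [1.0, -0.2, -0.7]
opening: 0.705
finger_force: 28.0
```

move_arm:
  motion:
    - {"travel": [-0.0142, 0.0568, 0], "twist": [0, 0, 0]}
    - {"travel": [-0.0142, 0.0568, 0], "twist": [0, 0, 0]}
    - {"travel": [-0.0142, 0.0568, 0], "twist": [0, 0, 0]}
    - {"travel": [-0.0142, 0.0568, 0], "twist": [0, 0, 0]}
    - {"travel": [-0.0071, 0.0284, 0], "twist": [0, 0, 0]}
    - {"travel": [0, 0, 0], "twist": [0, 0, 0]}
    - {"travel": [0, 0, 0], "twist": [0, 0, 0]}
    - {"travel": [0, 0, 0], "twist": [0, 0, 0]}

```text
t: 21.7
tcp_pos: [0.5172, 0.3047, 0.1209]
ee_rot: [0.132, -3.136, 0.003]
wrist_force: [0.1, -0.1, -1.6]
opening: 0.706
finger_force: 28.1
```

```bash
python3 st.py
python3 - <<'E'
from h import *
f=grab('wrist','w6.png');W=cloud(f);s=ctrl.read_state();print(s['opening'],R.from_rotvec(s['ee_rot']).as_matrix().round(3))
G=W.reshape(-1,3);Q=G[(G[:,2]>.045)&(G[:,2]<.053)&(abs(G[:,0]-.56)<.13)&(abs(G[:,1]-.31)<.12)]
print(cv2.minAreaRect(Q[:,:2].astype(np.float32)))
E
```

```text
21.95 F [ 0.15 -0.32 -1.67] sd [0.21 0.51 0.28] tcp [0.51805 0.30487 0.12205]
0.7016771599432686 [[-0.996 -0.084  0.   ]
 [-0.084  0.996 -0.   ]
 [-0.    -0.    -1.   ]]
((0.5591224431991577, 0.308991014957428), (0.19100216031074524, 0.16095013916492462), 4.708896160125732)
```

View pics/w6.png

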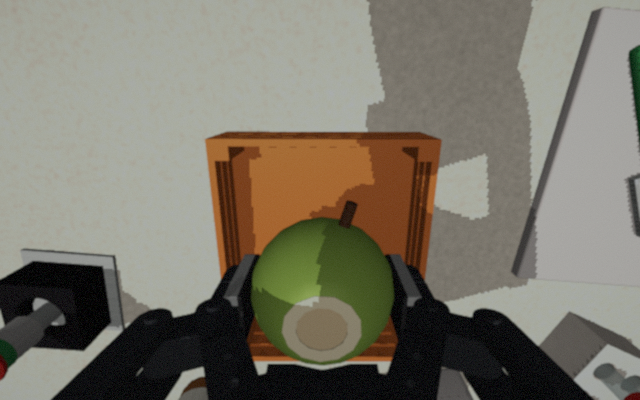

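Guava held over the free half of the orange basket (guava at (322,290), stalk toward the base side), fingers inside the walls.

move_arm:
  motion:
    - {"travel": [0, 0, 0.04], "twist": [0, 0, 0]}
    - {"travel": [0, 0, 0.04], "twist": [0, 0, 0]}
    - {"travel": [0, 0, 0.03], "twist": [0, 0, 0]}
    - {"travel": [0, 0, 0.015], "twist": [0, 0, 0]}
    - {"travel": [0, 0, 0.007], "twist": [0, 0, 0]}
    - {"travel": [0, 0, 0.004], "twist": [0, 0, 0]}
    - {"travel": [0, 0, 0], "twist": [0, 0, 0]}
    - {"travel": [0, 0, 0], "twist": [0, 0, 0]}
    - {"travel": [0, 0, 0], "twist": [0, 0, 0]}

```text
t: 22.9
tcp_pos: [0.5192, 0.3066, 0.0149]
ee_rot: [-0.134, 3.137, 0.001]
wrist_force: [-0.7, 0.0, -1.6]
opening: 0.706
finger_force: 28.1
```

```bash
python3 st.py
```

```text
23.15 F [ 0.06  0.05 -2.02] sd [0.55 0.68 0.27] tcp [0.51871 0.30639 0.01435]
```

move_arm:
  motion:
    - {"travel": [0, 0, 0.002], "twist": [0, 0, 0]}
    - {"travel": [0, 0, 0.002], "twist": [0, 0, 0]}
    - {"travel": [0, 0, 0], "twist": [0, 0, 0]}
    - {"travel": [0, 0, 0], "twist": [0, 0, 0]}

```text
t: 23.55
tcp_pos: [0.5187, 0.3063, 0.0114]
ee_rot: [-0.134, 3.138, 0.0]
wrist_force: [-1.8, -1.9, 6.1]
opening: 0.709
finger_force: 28.5
```

```bash
python3 st.py
```

```text
23.8 F [-2.07 -0.66  5.18] sd [0.39 0.47 0.57] tcp [0.51869 0.30631 0.01141]
```

move_arm:
  motion:
    - {"travel": [0, 0, -0.001], "twist": [0, 0, 0]}
    - {"travel": [0, 0, 0], "twist": [0, 0, 0]}

```text
t: 24.0
tcp_pos: [0.5185, 0.3063, 0.0115]
ee_rot: [-0.134, 3.138, 0.0]
wrist_force: [-0.8, -0.1, 2.4]
opening: 0.706
finger_force: 28.3
```

move_arm:
  motion:
    - {"travel": [0, 0, 0], "twist": [0, 0, 0]}
    - {"travel": [0, 0, 0], "twist": [0, 0, 0]}
    - {"travel": [0, 0, 0], "twist": [0, 0, 0]}
    - {"travel": [0, 0, 0], "twist": [0, 0, 0]}
    - {"travel": [0, 0, -0.02], "twist": [0, 0, 0]}
    - {"travel": [0, 0, -0.05], "twist": [0, 0, 0]}
    - {"travel": [0, 0, -0.05], "twist": [0, 0, 0]}
    - {"travel": [0, 0, -0.05], "twist": [0, 0, 0]}
    - {"travel": [0, 0, -0.05], "twist": [0, 0, 0]}
    - {"travel": [0, 0, 0], "twist": [0, 0, 0]}
    - {"travel": [0, 0, 0], "twist": [0, 0, 0]}
  gripper: 0.9

```text
t: 25.1
tcp_pos: [0.5194, 0.3067, 0.1903]
ee_rot: [-0.134, 3.134, 0.003]
wrist_force: [0.1, -0.2, -0.3]
opening: 0.949
finger_force: 0.0
```

Run:
```python
from h import *
f=grab('wrist','w7.png');s=ctrl.read_state();print(s['t'],s['tcp_pos'],s['opening'])
```

```text
25.15 [0.51812397 0.30612196 0.18802271] 0.948098359808556
```

View pics/w7.png

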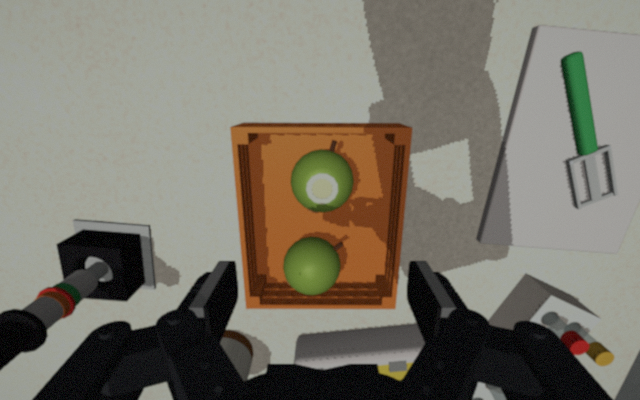

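The guava rests upright at (322,182) in the orange basket, with the sorted one at (312,266). The gauge stands in its stand on the left.

```bash
python3 -c "
from station import ctrl
print(ctrl.close_job())"
```

```text
the job is handed in; nothing more can be done
None
```

The guava is firm: the gauge's ring stopped at about 6.7 mm, the foot bore on the fruit with about 5 N for over a second, the gauge is back in its stand, and the guava lies in the free half of the orange basket; the job was handed in at about 25 s.

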